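# Hang the roller hanger on the gravity rail to the washer

## Task

Take the filter hanger that has two rollers out of its wooden rack and hook it over the sloping rail at the raised end. Set its rollers down gently on the rail while you still hold it (do not drop it on), then let go there so that it rolls down by itself to the end stop. Leave the plain hanger without rollers in its rack.

Things in the scene. Friction and masses are not known exactly. Their poses are not given: they have to be found in the camera images.
- hanger: Roller hanger, 0.25-0.45 kg: aluminium filter panel (140 along y, 8 thick, 74 mm tall, mid-plane x = +9) under a steel C-shaped neck with two white rollers and a black grip tab. Origin in the rollers' mid-plane, half-way along, level with the panel's lower edge; z up, y along panel and rail. It is balanced: hung by its rollers it stays upright. Stands loosely in rack_a.
- hanger_mouth (a point): Centre of the hanger's hook mouth, at (0, 0, 109) mm in the hanger's frame, axes alike. The mouth is open to +x and 60 mm high: from the panel's shelf (z = 79) up to the roller flanges (z = 139). It is closed at -x by a back plate (x = -26 to -21, 100 mm along y, z = 74 to 180).
- hanger_roll (a point): Midway between the lowest points of the hanger's two roller treads, at (0, 0, 147) mm in its frame, axes alike; lies on the rail's top line when it hangs. Axles at z = 160, y = -35 and +35 mm, along x. Tread 26 mm across, flanges 42 mm across reach 8 mm below the tread; 18 mm between flanges at the tread, 24 mm at the rim, 32 mm over all. They turn freely.
- hanger_tab (a point): Middle of the hanger's grip tab, at (-36.5, 0, 202.5) mm in its frame, axes alike. Flat plate 10 mm thick, 100 mm along y, 54 mm long, root at (-23.5, 0, 180), leaning from the root 30 degrees from the hanger's z towards its -x. Too wide to grip along y: pinch it across its thickness, tool leaning 30 degrees, fingers pointing down and towards the hanger's +x.
- plain_hanger: The other hanger: same panel, back plate and tab, but a plain bent-steel hook and no rollers. Origin and axes as the roller hanger's. It stands in rack_b and is to be left alone.
- stand: Fixed rail stand. Origin on the table below the rail's middle; z up, y along the rail, raised end at +y. Rail: round steel bar, 14 mm diameter, 400 mm long, in the plane x = 0, sloping 9 degrees. Two brackets hold it from below and from +x (y = -120, +120 mm; posts at x = 85, 282 mm tall); its -x side is free. The clamped height is NOT measured: top line at y = 0 is 208 to 232 mm up.
- rail_load (a point): Where to load, at the raised end: point of the rail's top line at y = +115 mm in the stand's frame, axes alike, given for the middle of the height range (z = 238 mm). The true rail is up to 12 mm higher or lower: feel for it or look.
- rail_home (a point): Where hanger_roll comes to rest against the end stop: y = -124 mm in the stand's frame, axes alike, given for the middle of the height range (z = 200 mm; the truth is up to 12 mm off). The stop is an upright plate across the bar, 46 mm wide, 37 mm above the bar, its face at y about -180 mm.
- rack_a: Fixed plywood rack with one slot along its y, 170 x 110 mm, in which the roller hanger stands by its panel. Origin: centre of its underside; z up. Base 10 mm thick, slot 12 mm wide between walls that reach 50 mm above the table. Lift the hanger straight up 45 mm or more to clear it.
- rack_b: The like rack in which the plain hanger stands. Which rack is on the left changes.
Mind the look-alikes: they are no part of the job. Leave any red look-alike of the hanger alone.

How it is judged:
By the outcome, as a careful person would: the job done as asked, in the order asked, and still so for the second after the job is handed in, with the robot touching nothing.
It also fails if it takes over 45 s, if anything falls off the work surface, if the arm or the gripper's body presses on something with over 40 N, if the wrist force passes 120 N, or if a joint passes its speed limit or range.

## Robot

A 6-joint arm with a two-finger parallel gripper is mounted at the origin on the work surface. World frame = base frame: x ahead of the robot, y to its left, z up, the work surface at z = 0. Lengths are in m, angles in rad, forces in N, time in s.
With the tool pointing down it reaches from about 0.275 to 0.85 m from the base axis. Payload 19 kg.
Tool frame: the origin (TCP) lies at the very end of the fingers, on their centre line; the grasp point (between the pads) lies 19 mm behind it; y points along the fingers, x is the direction in which the jaws open and shut, and the axes are right-handed (so a half turn about y gives the same grasp; the last joint's range is limited). The gripper opens to 85 mm and grips with 20 to 120 N. Pads are 22 mm wide; open, the fingers measure 114 mm over their backs; the gripper's body (76 mm by 85 mm) begins 54 mm behind the grasp point. The pads swing forward as they close: fully open they stand 13 mm farther back than shut.
Start: joints at [-1.399, 0.15, 1.437, -0, 1.554, -0.134], TCP at [0.173, -0.548, 0.231] pointing down, gripper open.
Joint ranges: [-2.8, 2.8], [-0.68, 2.1], [0.12, 2.68], [-1.39, 4.53], [0.16, 2.79], [-2.81, 2.81]. Speed limits (rad/s): [1.89, 1.89, 2.22, 3.01, 3.01, 3.01].

## Interface

Orientations are given as [roll, pitch, yaw] about the fixed x, y, z axes, in that order (R = Rz(yaw) Ry(pitch) Rx(roll)).
In Python, from workcell import manip, optics gives the robot as it stands.
- The arm moves only by the tool drive_tool, never from a script. Its argument "targets" is one flat list of numbers, 7 for each row, row after row: the shift along the tool's x, y, z in m, then the turn, a rotation vector about the tool's x, y, z in degrees, then the gripper's target within -1 to 1 (fully open at 1, half-way at 0, shut at -1). In form: [dx, dy, dz, rx, ry, rz, jaw, dx, dy, dz, rx, ry, rz, jaw, ...]. A call has exactly 5 rows; each row is the pose to reach, as a shift and turn from the pose measured when the call began, along the tool's axes at that moment; what a row does not reach only later rows make up. A row lasts 1/8 s, in which the tool goes at most 62.5 mm and 10.7 degrees, less where a joint would pass 70% of its speed; a pose out of reach is approached as far as the arm can. A call with a gripper value outside its range is refused whole. The fingers move at their own pace and stop on an object; the grip force is fixed at half the most. Time passes only in rows, so rows that repeat a pose let the fingers close, or fill a call up. It gives the time, the measured TCP pose, the force and the opening at its end, in the units of the state.
- manip.observe(): the state, without advancing time (a new reading comes with each control period).
- optics.read_camera(name): name is "scene" or "top" or "wrist"; returns a dict with "img" (420x560x3 uint8, red, green, blue), "fx", "fy", "cx", "cy" (pixels), "D" ([k1, k2, p1, p2, k3] as OpenCV has them; the pictures are not rectified), "position" and "attitude" of the camera in the world. Camera axes: x right, y up, looking along -z (the intrinsics and any distortion apply to the point x, -y, -z); pixel columns grow to the right and rows downward; lengths in m; the calibration is good to about 2 mm. A picture is of the moment at which its call begins. There is no depth.
- manip.finish_job(): hands the job in, once; it reports no verdict.
The state is a dict: "time": time; "qpos": joint angles; "joint_velocities": joint speeds; "effort": joint torques, N m; "position": TCP position; "tool_rot": TCP orientation; "force": force on the tool from outside, world axes, zero at the start; "moment": the same for the moment, N m; "finger_gap": finger opening in m.
Only numpy, scipy, OpenCV 4.12 (cv2) and the standard library are available. Lean on these libraries where they do the work, as an engineer would, in place of code of your own. Each camera call takes 0.05 s, during which the arm holds its last target. There are 200 camera calls.

## Working session

There is one attempt and no reset: what is moved stays moved. The work goes in short steps, Python scripts to look and compute and a tool call to move; the robot and the scene stay as the last step left them, time stands still between calls to the robot, and variables do not carry over. Pictures are saved under pics/ and viewed, about 8 in all and at most 12, crops included, and the job is handed in when it is done.

Besides the shell and the picture viewer there is one more tool, called after "Call:" as a command line: name --argument value ..., lists and objects as JSON in quotes. drive_tool: Moves the arm, as the interface text tells. Its arguments: {"type":"object","properties":{"targets":{"type":"array","items":{"type":"number"}}},"required":["targets"]}

```bash
ls; mkdir -p pics
python3 - <<'E'
from workcell import manip, optics
import cv2, numpy as np
s=manip.observe(); print(s)
for n in ("scene","top"):
    c=optics.read_camera(n); print(n,{k:v for k,v in c.items() if k!='img'})
    np.savez(f"cam_{n}.npz",**c)
    cv2.imwrite(f"pics/{n}0.png",cv2.cvtColor(c['img'],cv2.COLOR_RGB2BGR))
E
```

```text
pics
{'time': 0.0, 'qpos': array([-1.39902200e+00,  1.50981503e-01,  1.43800354e+00,  4.92380498e-06,
        1.55377210e+00, -1.34034136e-01]), 'joint_velocities': array([ 0.00151512, -0.00082153, -0.00040664, -0.00043743,  0.00044417,
        0.00176094]), 'effort': array([-5.14168369e-04, -7.13062191e+01, -5.70866454e+01, -2.42131791e-04,
        9.05946479e-03,  4.30089926e-05]), 'position': array([ 0.1730365 , -0.54810672,  0.23069169]), 'tool_rot': array([-1.57063583e+00,  1.15339450e-03, -1.26498786e+00]), 'force': array([-0.55056751,  0.24100655,  0.44386511]), 'moment': array([-0.01643346, -0.04473939, -0.02143187]), 'finger_gap': 0.08511172226443743}
scene {'fx': 401.91919162996004, 'fy': 401.91919162996004, 'cx': 282.71979118269087, 'cy': 206.88008479026217, 'D': array([0.01530828, 0.        , 0.        , 0.        , 0.        ]), 'position': array([ 1.01487703, -0.16616214,  0.74867574]), 'attitude': array([0.71079126, 0.01011669, 1.26478936])}
top {'fx': 472.0045103238295, 'fy': 472.0045103238295, 'cx': 279.64716435814165, 'cy': 220.72310755007095, 'D': array([-0.03284535,  0.        ,  0.        ,  0.        ,  0.        ]), 'position': array([ 0.44600806, -0.00616647,  0.93605726]), 'attitude': array([ 0.13720283, -0.02034583, -1.57515388])}
```

View pics/scene0.png

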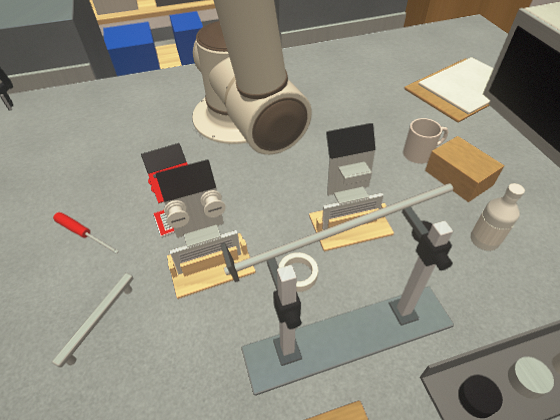

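View pics/top0.png

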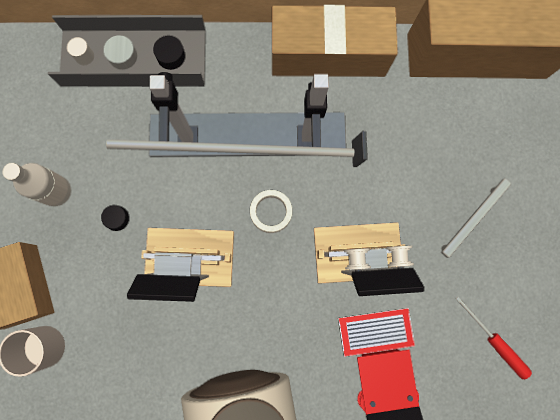

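The scene shows two candidate hangers and one red look-alike:
- Roller hanger: white rollers at scene (176,211) and (213,204), top (357,258) and (400,257). It fits the description because it has two rollers.
- Plain hanger: scene (350,165), top (170,265). It has no rollers.
- Red look-alike: lying at top (380,350).

The rail's raised end is at scene (450,187), top (108,145). Next is one crop to confirm the roller hanger and measure it.

Run:
```python
import cv2, numpy as np
S=cv2.imread('pics/scene0.png');T=cv2.imread('pics/top0.png')
o=np.zeros((600,800,3),np.uint8)
def put(I,x,y,w,h,k,X,Y):
    c=cv2.resize(I[y:y+h,x:x+w],None,fx=k,fy=k,interpolation=cv2.INTER_CUBIC); o[Y:Y+c.shape[0],X:X+c.shape[1]]=c
put(S,135,140,100,165//1-15,4,0,0)
put(T,308,220,130,85,3,405,0)
put(S,385,165,80,50,4,405,260)
put(T,95,125,80,30,4,405,465)
cv2.imwrite('pics/crop1.png',o)
```

```text
(no output)
```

View pics/crop1.png

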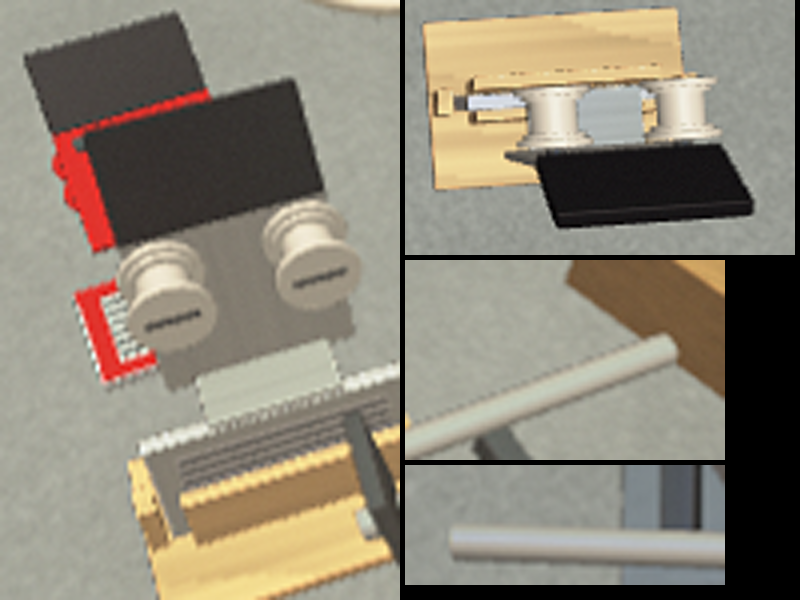

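```bash
cat > h.py <<'E'
import cv2, numpy as np
from scipy.spatial.transform import Rotation as R
from scipy.optimize import least_squares
def proj(c,P):
    Rc=R.from_euler('xyz',c['attitude']).as_matrix()@np.diag([1.,-1,-1])
    K=np.array([[c['fx'],0,c['cx']],[0,c['fy'],c['cy']],[0,0,1.]])
    return cv2.projectPoints(np.asarray(P,float),cv2.Rodrigues(Rc.T)[0],-Rc.T@c['position'],K,c['D'])[0][:,0]
def place(p,P): # p=x,y,z,yaw
    return R.from_euler('z',p[3]).apply(np.asarray(P,float))+p[:3]
E
python3 - <<'E'
from h import *
cs=np.load('cam_scene.npz');ct=np.load('cam_top.npz')
A=lambda l:np.array(l,float)
tb=lambda y:[-.0192,y,.1825]; tt=lambda y:[-.0462,y,.2293]
HS=[tt(-.05),tt(.05),tb(.05),tb(-.05),[.016,-.035,.16],[.016,.035,.16]]
us=A([(81,141),(293,80),(325,190),(118,243),(173,313),(320,278)])/4+[135,140]
HT=[tb(.05),tb(-.05),tt(.05),tt(-.05)]
ut=(A([(538,150),(722,143),(560,214),(752,203)])-[405,0])/3+[308,220]
f=lambda p:np.r_[(proj(cs,place(p,HS))-us).ravel(),(proj(ct,place(p,HT))-ut).ravel()]
r=least_squares(f,[.4,-.15,.01,0],loss='soft_l1');print('hanger',r.x.round(4),f(r.x).round(1))
t9=np.tan(np.radians(9));dz=-.007/np.cos(np.radians(9))
ax=lambda y:[0,y,t9*y+dz]
e=.2*np.cos(np.radians(9))
def line(c,p,u):
    a,b=proj(c,place(p,[ax(-.17),ax(e)]));d=(b-a)/np.linalg.norm(b-a)
    return [(q-a)@[-d[1],d[0]] for q in A(u)]
posts=lambda h:[[.085,-.12,.282-h],[.085,.12,.282-h]]
def g(p):
    return np.r_[(proj(cs,place(p,[ax(e)]))-[450.75,187.5]).ravel(),(proj(ct,place(p,[ax(e)]))-[107,144]).ravel(),
     line(cs,p,[(385,211),(240,267.5)]),line(ct,p,[(350,153),(243,149)]),
     .3*(proj(cs,place(p,posts(p[2])))-[(286,270),(441,229)]).ravel(),.3*(proj(ct,place(p,posts(p[2])))-[(320.5,81),(157,82)]).ravel()]
r=least_squares(g,[.6,0,.22,0],loss='soft_l1');print('stand',r.x.round(4),g(r.x).round(1))
p=r.x;L=place(p,[[0,.115,.115*t9],[0,-.124,-.124*t9]]);print('load,home',L.round(4))
E
```

```text
hanger [ 0.4879 -0.1824  0.0066  0.0647] [-0.4 -1.4  0.3 -0.  -0.5 -0.6 -0.9  0.6 -0.3  2.  -0.5  0.1 -1.7  3.
 -0.7  0.9 -2.  -0.9  0.7 -2.1]
stand [0.6572 0.0385 0.2317 0.0108] [-0.6  0.1 -0.3  0.2 -0.9  1.5 -0.3 -0.   0.   0.9  0.5 -0.3 -0.  -0.1
 -0.3 -0. ]
load,home [[ 0.6559  0.1535  0.2499]
 [ 0.6585 -0.0855  0.2121]]
```

```bash
cat >> h.py <<'E'
def hangR(yaw,tilt=0): return R.from_euler('z',yaw)*R.from_euler('x',tilt,degrees=True)
TOOL=R.from_euler('xyz',[-90,-30,0],degrees=True)   # tool in hanger frame
G=np.array([-.0365,0,.2025])+.019*np.array([.5,0,-.866])  # TCP in hanger frame when gripping tab
def tcp(o,Rh,back=0):   # tool pose for hanger origin o, orientation Rh, backed off along tool y
    Rt=Rh*TOOL; return np.asarray(o)+Rh.apply(G)-back*Rt.apply([0,1,0]),Rt
def rel(s,p,Rt):
    R0=R.from_euler('xyz',s['tool_rot'])
    print('shift mm',(R0.inv().apply(p-s['position'])*1000).round(1),'turn deg',np.degrees((R0.inv()*Rt).as_rotvec()).round(1),'target',p.round(4))
E
python3 - <<'E'
from h import *
from workcell import manip
rel(manip.observe(),*tcp([.488,-.182,.009],hangR(.06),.10))
E
```

```text
shift mm [-273.1  -50.5  335.9] turn deg [ 19.8 -74.1 -25.5] target [ 0.4111 -0.1866  0.2816]
```

Call:
drive_tool --targets '[-0.06, -0.08, 0.07, 4, -15, -5, 1, -0.12, -0.08, 0.13, 8, -30, -10, 1, -0.17, -0.08, 0.2, 11, -42, -15, 1, -0.22, -0.08, 0.26, 14, -53, -19, 1, -0.25, -0.08, 0.3, 16, -60, -21, 1]'

```text
time: 0.72
position: [0.3306, -0.298, 0.3064]
tool_rot: [-1.49, -0.36, -0.407]
force: [0.9, 0.3, -1.2]
finger_gap: 0.0853
```

Run:
```python
from h import *
from workcell import manip
rel(manip.observe(),*tcp([.488,-.182,.009],hangR(.06),.10))
```

```text
shift mm [ 19.3  44.4 131. ] turn deg [  6.9 -24.5  -8.2] target [ 0.4111 -0.1866  0.2816]
```

Call:
drive_tool --targets '[0.01, 0.01, 0.06, 2, -8, -3, 1, 0.015, 0.03, 0.1, 4.5, -16, -5, 1, 0.019, 0.044, 0.131, 6.9, -24.5, -8.2, 1, 0.019, 0.044, 0.131, 6.9, -24.5, -8.2, 1, 0.019, 0.044, 0.131, 6.9, -24.5, -8.2, 1]'

```text
time: 1.35
position: [0.4105, -0.1869, 0.2822]
tool_rot: [-1.57, -0.523, 0.058]
force: [-0.9, -1.0, 0.0]
finger_gap: 0.0855
```

Run:
```python
from h import *
from workcell import manip,optics
s=manip.observe();print(s['time'])
rel(s,*tcp([.488,-.182,.009],hangR(.06),.10))
o=np.zeros((420,800,3),np.uint8)
for n in('wrist','top','scene'):
    c=optics.read_camera(n);np.savez(f'cam_{n}1.npz',**c);I=c['img'][...,::-1]
    if n=='wrist': o[:,:560]=I
    elif n=='top': o[:210,562:800]=cv2.resize(I[205:310,310:429],None,fx=2,fy=2)[:, :238]
    else: o[212:420,562:800]=cv2.resize(I[140:244,140:259],None,fx=2,fy=2)
cv2.imwrite('pics/w1.png',o)
```

```text
1.35
shift mm [0.3 0.8 0.3] turn deg [ 0.  -0.1 -0. ] target [ 0.4111 -0.1866  0.2816]
```

View pics/w1.png

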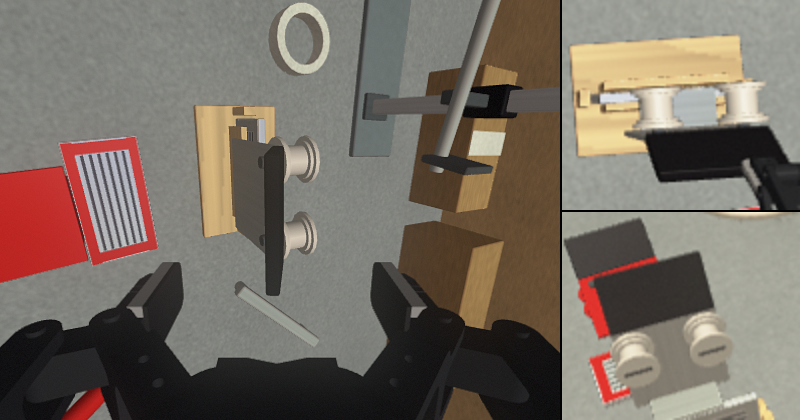

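The wrist view shows the tab's edge from (275,147) to (273,294), roughly centred between the fingers. I'll refit the hanger using this view as well.

Run:
```python
from h import *
from workcell import manip
cs=np.load('cam_scene.npz');ct=np.load('cam_top.npz');cw=np.load('cam_wrist1.npz')
A=lambda l:np.array(l,float)
tb=lambda y:[-.0192,y,.1825]; tt=lambda y:[-.0462,y,.2293]
HS=[tt(-.05),tt(.05),tb(.05),tb(-.05),[.016,-.035,.16],[.016,.035,.16]]
us=A([(81,141),(293,80),(325,190),(118,243),(173,313),(320,278)])/4+[135,140]
HT=[tb(.05),tb(-.05),tt(.05),tt(-.05)]
ut=(A([(538,150),(722,143),(560,214),(752,203)])-[405,0])/3+[308,220]
HW=[[-.0505,.05,.2268],[-.0505,-.05,.2268]];uw=[(275,147.5),(273.5,294)]
def f(p):
    pl=lambda P:(R.from_euler('z',p[3])*R.from_euler('xy',p[4:6])).apply(A(P))+p[:3]
    return np.r_[(proj(cs,pl(HS))-us).ravel(),(proj(ct,pl(HT))-ut).ravel(),(proj(cw,pl(HW))-uw).ravel(), p[4:6]*30, (p[2]-.01)*500]
r=least_squares(f,[.488,-.182,.01,0.06,0,0],loss='soft_l1');print('hanger',r.x.round(4),f(r.x).round(1))
p=r.x
rel(manip.observe(),*tcp(p[:3],R.from_euler('z',p[3])*R.from_euler('xy',p[4:6])))
print(proj(cw,place([*manip.observe()['position'],0],[[0,0,0]])))
```

```text
hanger [ 0.5023 -0.1812  0.0103  0.0444  0.0008 -0.0685] [ 0.1 -2.3  0.9 -0.3  0.1 -0.4 -0.7  0.2 -0.5  1.6 -0.3  0.2 -2.1  1.1
 -0.8  0.3 -2.9 -0.7 -0.1 -0.5  0.   2.3 -0.1 -0.1  0.  -2.1  0.1]
shift mm [  1.2 102.5   1. ] turn deg [-0.4  0.7 -3.9] target [ 0.4627 -0.1831  0.194 ]
[[277.41550029 266.2022159 ]]
```

Call:
drive_tool --targets '[0.001, 0.02, 0.001, -0.4, 0.7, -3.9, 1, 0.001, 0.05, 0.001, -0.4, 0.7, -3.9, 1, 0.001, 0.08, 0.001, -0.4, 0.7, -3.9, 1, 0.001, 0.1, 0.001, -0.4, 0.7, -3.9, 1, 0.001, 0.102, 0.001, -0.4, 0.7, -3.9, 1]'

```text
time: 2.12
position: [0.4622, -0.1832, 0.1934]
tool_rot: [-1.568, -0.59, 0.042]
force: [0.5, -1.4, -0.3]
finger_gap: 0.0854
```

Run:
```python
from h import *
from workcell import manip,optics
o=np.zeros((420,800,3),np.uint8)
for n in('wrist','top','scene'):
    c=optics.read_camera(n);I=c['img'][...,::-1]
    if n=='wrist': o[:,:560]=I
    elif n=='top': o[:210,562:800]=cv2.resize(I[205:310,310:429],None,fx=2,fy=2)[:, :238]
    else: o[212:420,562:800]=cv2.resize(I[140:244,140:259],None,fx=2,fy=2)
cv2.imwrite('pics/w2.png',o)
```

```text
(no output)
```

View pics/w2.png

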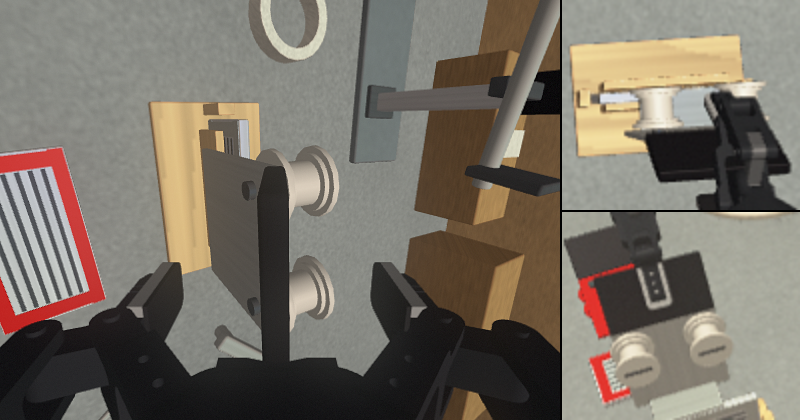

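The tab stands between the fingers and is centred along y, so I can close.

Call:
drive_tool --targets '[0, 0, 0, 0, 0, 0, -1, 0, 0, 0, 0, 0, 0, -1, 0, 0, 0, 0, 0, 0, -1, 0, 0, 0, 0, 0, 0, -1, 0, 0, 0, 0, 0, 0, -1]'

```text
time: 2.9
position: [0.4622, -0.1837, 0.1953]
tool_rot: [-1.571, -0.592, 0.043]
force: [-1.0, -0.5, 1.3]
finger_gap: 0.009
```

Call:
drive_tool --targets '[0, 0, 0, 0, 0, 0, -1, 0, 0, 0, 0, 0, 0, -1, 0, 0, 0, 0, 0, 0, -1, 0, 0, 0, 0, 0, 0, -1, 0, 0, 0, 0, 0, 0, -1]'

```text
time: 3.52
position: [0.4622, -0.1837, 0.1953]
tool_rot: [-1.571, -0.592, 0.044]
force: [-0.6, -0.6, 0.6]
finger_gap: 0.0095
```

Run:
```python
from h import *
from workcell import manip
s=manip.observe(); print(s['force'],s['finger_gap'],s['position'],s['tool_rot'])
R0=R.from_euler('xyz',s['tool_rot']);Rh=R0*TOOL.inv();o=s['position']-Rh.apply(G);print('hanger',o,Rh.as_euler('ZXY',degrees=True))
rel(s,s['position']+[0,0,.14],R0)
rel(s,*tcp(o+[0,0,.14],hangR(.03)))
```

```text
[-0.56752405 -0.59068954  0.57768704] 0.009478703170040457 [ 0.46219163 -0.1837141   0.19532234] [-1.57103463 -0.59194944  0.04357129]
hanger [ 0.50179924 -0.18202891  0.01155479] [ 2.48883245 -0.01133055 -3.91620559]
shift mm [  78.1 -116.2   -0. ] turn deg [0. 0. 0.] target [ 0.4622 -0.1837  0.3353]
shift mm [  89.9 -111.     0.3] turn deg [-0.4  0.7  3.9] target [ 0.4748 -0.1828  0.3376]
```

Call:
drive_tool --targets '[0.0056, -0.0083, 0, 0, 0, 0, -1, 0.0167, -0.0249, 0, 0, 0, 0, -1, 0.0279, -0.0415, 0, 0, 0, 0, -1, 0.0391, -0.0581, 0, 0, 0, 0, -1, 0.0447, -0.0664, 0, 0, 0, 0, -1]'

```text
time: 4.15
position: [0.4622, -0.1838, 0.2765]
tool_rot: [-1.572, -0.592, 0.044]
force: [0.4, -0.1, -4.6]
finger_gap: 0.0092
```

Run:
```python
from h import *
from workcell import manip,optics
s=manip.observe(); print(s['force'],s['finger_gap'])
R0=R.from_euler('xyz',s['tool_rot']);Rh=R0*TOOL.inv();o=s['position']-Rh.apply(G);print('hanger',o)
rel(s,*tcp([.52,-.18,.16],hangR(.02)))
rel(s,*tcp([.565,-.18,.165],hangR(.011)))
```

```text
[ 0.37629625 -0.14395986 -4.63495382] 0.009183631788548205
hanger [ 0.50191636 -0.18216377  0.09278299]
shift mm [ 64.4 -40.4   1.8] turn deg [-0.7  1.2  3.9] target [ 0.493  -0.1805  0.346 ]
shift mm [ 1.045e+02 -1.950e+01  1.000e-01] turn deg [-0.9  1.6  3.9] target [ 0.538  -0.1803  0.351 ]
```

Call:
drive_tool --targets '[0.03, -0.025, 0.0, -0.3, 0.5, 1.5, -1, 0.06, -0.04, 0.0, -0.6, 1, 3, -1, 0.08, -0.032, 0.0, -0.9, 1.6, 3.9, -1, 0.1, -0.022, 0, -0.9, 1.6, 3.9, -1, 0.1045, -0.0195, 0, -0.9, 1.6, 3.9, -1]'

```text
time: 4.78
position: [0.5387, -0.18, 0.3504]
tool_rot: [-1.569, -0.523, 0.011]
force: [0.3, 0.7, -5.0]
finger_gap: 0.0095
```

Run:
```python
from h import *
from workcell import manip,optics
s=manip.observe()
R0=R.from_euler('xyz',s['tool_rot']);Rh=R0*TOOL.inv();print('hanger',s['position']-Rh.apply(G),Rh.as_euler('ZXY',degrees=True))
# origin so that roll point is at rail_load + dz, -100mm x
def org(load,Rh): return np.array(load)-Rh.apply([0,0,.147])
H=hangR(.011,9)
rel(s,*tcp(org([.566,.1535,.285],H),H))
c=optics.read_camera('scene')
np.savez('cam_scene2.npz',**c)
cv2.imwrite('pics/s2.png',cv2.resize(c['img'][...,::-1][60:350,120:500],None,fx=2,fy=2,interpolation=cv2.INTER_CUBIC))
```

```text
hanger [ 0.56559042 -0.17931873  0.16431585] [0.71394347 0.10058335 0.0343889 ]
shift mm [ -9.8  25.9 327. ] turn deg [ 7.7  4.5 -0. ] target [0.5391 0.1471 0.3236]
```

View pics/s2.png

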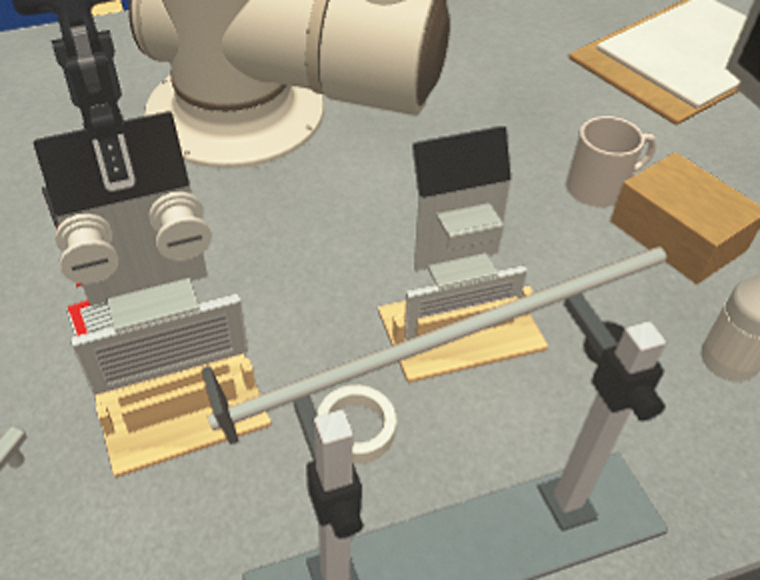

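Call:
drive_tool --targets '[0, 0, 0.03, 0.8, 0.5, 0, -1, 0, 0, 0.08, 2, 1.2, 0, -1, 0, 0, 0.13, 3.3, 2, 0, -1, 0, 0, 0.18, 4.6, 2.7, 0, -1, -0.002, 0.004, 0.22, 5.4, 3.1, 0, -1]'

```text
time: 5.45
position: [0.5353, 0.0413, 0.3464]
tool_rot: [-1.443, -0.52, -0.051]
force: [0.6, -0.4, -4.3]
finger_gap: 0.0094
```

```bash
cat >> h.py <<'E'
def org(load,Rh): return np.array(load)-Rh.apply([0,0,.147])
def st(s):
    R0=R.from_euler('xyz',s['tool_rot']);Rh=R0*TOOL.inv();o=s['position']-Rh.apply(G)
    print('t',s['time'],'roll pt',(o+Rh.apply([0,0,.147])).round(4),'zxy',Rh.as_euler('ZXY',degrees=True).round(2),'F',s['force'].round(1),'M',s['moment'].round(2),'gap',round(s['finger_gap'],4))
E
python3 - <<'E'
from h import *
from workcell import manip,optics
s=manip.observe();st(s)
H=hangR(.011,9)
rel(s,*tcp(org([.566,.1535,.285],H),H))
E
```

```text
t 5.45 roll pt [0.5623 0.046  0.3076] zxy [0.72 6.37 0.01] F [ 0.6 -0.4 -4.3] M [-0.36  0.7  -0.03] gap 0.0094
shift mm [-12.8  32.3 102.5] turn deg [ 2.2  1.4 -0. ] target [0.5391 0.1471 0.3236]
```

Call:
drive_tool --targets '[-0.002, 0.005, 0.03, 0.7, 0.5, 0, -1, -0.005, 0.012, 0.06, 1.4, 0.9, 0, -1, -0.009, 0.023, 0.09, 2.2, 1.4, 0, -1, -0.013, 0.032, 0.1025, 2.2, 1.4, 0, -1, -0.013, 0.032, 0.1025, 2.2, 1.4, 0, -1]'

```text
time: 6.08
position: [0.5382, 0.1472, 0.3228]
tool_rot: [-1.391, -0.514, -0.078]
force: [-0.4, -1.3, -4.3]
finger_gap: 0.0089
```

Run:
```python
from h import *
from workcell import manip,optics
s=manip.observe();st(s)
H=hangR(.011,9)
rel(s,*tcp(org([.656,.1535,.281],H),H))
o=np.zeros((500,800,3),np.uint8)
c=optics.read_camera('scene');np.savez('cam_s3.npz',**c);o[:,:400]=cv2.resize(c['img'][100:350,290:490,::-1],None,fx=2,fy=2)
c=optics.read_camera('wrist');np.savez('cam_w3.npz',**c);o[:300,400:]=cv2.resize(c['img'][...,::-1],(400,300))
c=optics.read_camera('top');np.savez('cam_t3.npz',**c);o[300:,400:]=cv2.resize(c['img'][100:200,80:280,::-1],None,fx=2,fy=2)
cv2.imwrite('pics/m3.png',o)
```

```text
t 6.075 roll pt [0.565  0.1536 0.2841] zxy [0.65 8.94 0.13] F [-0.4 -1.3 -4.3] M [-0.55  0.71 -0.1 ] gap 0.0089
shift mm [77.3 47.8 -1.7] turn deg [ 0.   0.  -0.1] target [0.6291 0.1471 0.3196]
```

View pics/m3.png

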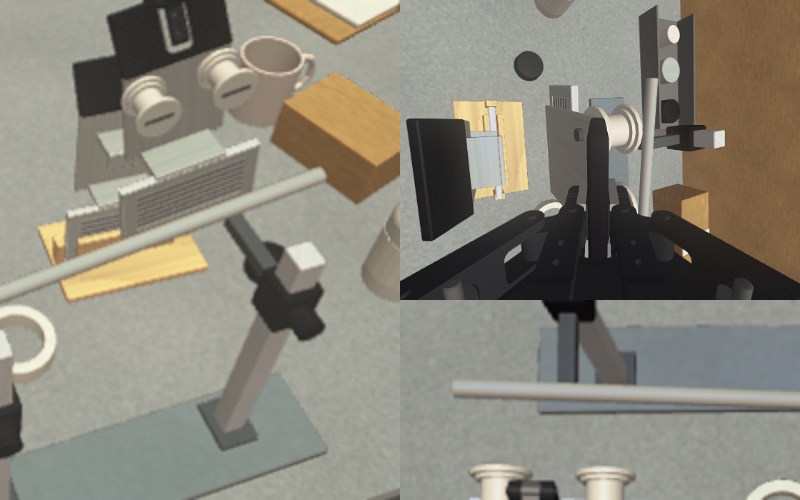

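Run:
```python
from h import *
from workcell import manip,optics
s=manip.observe()
R0=R.from_euler('xyz',s['tool_rot']);Rh=R0*TOOL.inv();o=s['position']-Rh.apply(G)
P=Rh.apply([[.016,-.035,.16],[.016,.035,.16]])+o
cs=np.load('cam_s3.npz');print(proj(cs,P), 'seen (366.5,158.5),(403,143.5)')
# pixels per mm in z and x
print(proj(cs,P+[0,0,.01])-proj(cs,P),proj(cs,P+[.01,0,0])-proj(cs,P),proj(cs,P+[0,.01,0])-proj(cs,P))
ct=np.load('cam_t3.npz');print(proj(ct,Rh.apply([[.016,-.035,.181],[.016,.035,.181],])+o),'top flange front seen',(80+88,100+82.5),(80+50.5,100+83))
```

```text
[[368.91856406 158.34151651]
 [407.50179198 144.45470254]] seen (366.5,158.5),(403,143.5)
[[ 0.93100888 -4.52645873]
 [ 1.36825334 -4.65507686]] [[2.64100004 3.91590704]
 [2.98525978 3.75804306]] [[ 5.48291265 -1.27476545]
 [ 5.34661964 -1.23121518]]
[[181.14999859 183.84166635]
 [127.16154248 182.64747622]] top flange front seen (168, 182.5) (130.5, 183)
```

Call:
drive_tool --targets '[0.012, 0.008, 0, 0, 0, 0, -1, 0.031, 0.019, 0, 0, 0, 0, -1, 0.05, 0.031, -0.001, 0, 0, 0, -1, 0.069, 0.043, -0.0015, 0, 0, 0, -1, 0.077, 0.048, -0.0017, 0, 0, 0, -1]'

```text
time: 6.85
position: [0.6309, 0.1451, 0.3201]
tool_rot: [-1.391, -0.515, -0.081]
force: [-0.9, -0.1, -4.3]
finger_gap: 0.0094
```

Run:
```python
from h import *
from workcell import manip,optics
s=manip.observe();st(s)
H=hangR(.011,9)
rel(s,*tcp(org([.656,.1535,.256],H),H))
rel(s,*tcp(org([.656,.1535,.246],H),H))
o=np.zeros((600,800,3),np.uint8)
c=optics.read_camera('scene');np.savez('cam_s4.npz',**c);o[:,:480]=cv2.resize(c['img'][100:250,350:470,::-1],None,fx=4,fy=4,interpolation=cv2.INTER_CUBIC)
c=optics.read_camera('top');np.savez('cam_t4.npz',**c);o[:240,480:]=cv2.resize(c['img'][110:170,90:170,::-1],None,fx=4,fy=4,interpolation=cv2.INTER_CUBIC)
c=optics.read_camera('wrist');o[250:490,480:]=cv2.resize(c['img'][...,::-1],(320,240))
cv2.imwrite('pics/m4.png',o)
```

```text
t 6.85 roll pt [0.6579 0.1514 0.2815] zxy [0.49 8.95 0.06] F [-0.9 -0.1 -4.3] M [-0.24  0.86 -0.02] gap 0.0094
shift mm [-14.3  21.2  -2. ] turn deg [ 0.1 -0.1 -0. ] target [0.6291 0.1471 0.2946]
shift mm [-19.3  29.7  -3.5] turn deg [ 0.1 -0.1 -0. ] target [0.6291 0.1471 0.2846]
```

View pics/m4.png

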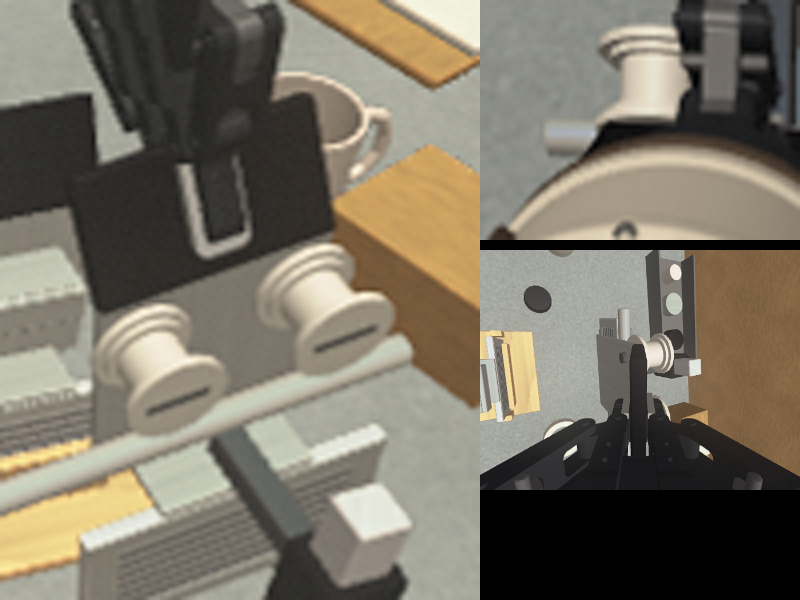

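Run:
```python
from h import *
c=np.load('cam_w3.npz');p=[.6572,.0385,.2317,.0108]
t9=np.tan(np.radians(9))
ys=np.linspace(.0,.195,40)
a=proj(c,place(p,[[0,y,t9*y-.0071] for y in ys]));b=proj(c,place(p,[[.005,y,t9*y-.0071] for y in ys]))
g=c['img'].mean(2)
for r in (125,150,175,200,230,260):
    i=np.argsort(a[:,1]); print(r,'pred',np.interp(r,a[i,1],a[i,0]).round(1),'+5mm x',np.interp(r,b[np.argsort(b[:,1]),1],b[np.argsort(b[:,1]),0]).round(1),g[r,330:372].astype(int))
cs=np.load('cam_s4.npz')
from workcell import manip
s=manip.observe();R0=R.from_euler('xyz',s['tool_rot']);Rh=R0*TOOL.inv();o=s['position']-Rh.apply(G)
print(proj(cs,Rh.apply([[.016,-.035,.16],[.016,.035,.16]])+o),'seen (394.3,200),(436.2,184.5)')
```

```text
125 pred 352.1 +5mm x 356.6 [165 166 162 161 156 161 165 167  83  68  70  70  68  89  94  97 104 116
 124 134 145 155 167 178 185 187 191 195 186 190 101  57 101 120 121 121
 121 121 120 121 120 121]
150 pred 350.4 +5mm x 354.9 [160 161 162 160 161 165 162 160 164  79  70  77  93  97 101 112 121 131
 143 153 165 175 183 187 190 196 190 192 113  68  66  67  62 120 128  69
  40  42  40  46  48  49]
175 pred 348.8 +5mm x 353.1 [112 116 113 182 232 228 227 228 216 168  91  95  99 109 118 128 141 151
 161 174 182 187 191 193 195 190 154  79  69  70  70  70  67  77 122 122
 121 121 123 122 121 122]
200 pred 347.2 +5mm x 351.4 [113 116 213 216 216 220 233  81  69  97 100 104 112 123 134 148 158 170
 179 185 188 191 194 187 168 101  98  99  97  98  97  97  96  98  96  97
  97  97  96  97  95  96]
230 pred 345.2 +5mm x 349.3 [163 160 160 160 163 165 165 104  95 102 110 120 134 146 158 170 177 184
 188 191 192 186 186 164 159 156 159 157 158 160 160 160 157 155 159 158
 160 158 158 159 159 160]
260 pred 343.3 +5mm x 347.3 [161 161 160 163 169 119  92  96 106 118 131 144 155 168 177 182 186 190
 192 187 174 162 162 161 159 155 158 158 156 156 156 156 160 157 154 155
 158 158 157 155 157 160]
[[394.01248988 198.54393371]
 [435.80887716 183.15851841]] seen (394.3,200),(436.2,184.5)
```

Run:
```python
from h import *
from workcell import manip
s=manip.observe();H=hangR(.011,9)
rel(s,*tcp(org([.6555,.1535,.260],H),H))
```

```text
shift mm [-11.7  18.4  -1.9] turn deg [ 0.1 -0.1 -0. ] target [0.6286 0.1471 0.2986]
```

Call:
drive_tool --targets '[-0.004, 0.006, -0.001, 0, 0, 0, -1, -0.008, 0.012, -0.0015, 0, 0, 0, -1, -0.011, 0.016, -0.0019, 0.1, -0.1, 0, -1, -0.0117, 0.0184, -0.0019, 0.1, -0.1, 0, -1, -0.0117, 0.0184, -0.0019, 0.1, -0.1, 0, -1]'

```text
time: 7.62
position: [0.6286, 0.1471, 0.2985]
tool_rot: [-1.39, -0.516, -0.078]
force: [-0.8, -0.5, -3.9]
finger_gap: 0.0097
```

Run:
```python
from h import *
from workcell import manip
s=manip.observe();st(s)
R0=R.from_euler('xyz',s['tool_rot']);print(R0.inv().apply([0,0,-.01]),R0.inv().apply([.001,0,0]))
```

```text
t 7.625 roll pt [0.6555 0.1535 0.2599] zxy [0.67 8.99 0.04] F [-0.8 -0.5 -3.9] M [-0.34  0.79 -0.03] gap 0.0097
[-0.00493293  0.00855722 -0.00156208] [ 8.67213196e-04  4.97802232e-04 -1.15849040e-05]
```

Call:
drive_tool --targets '[-0.0005, 0.0009, -0.0002, 0, 0, 0, -1, -0.001, 0.0017, -0.0003, 0, 0, 0, -1, -0.0015, 0.0026, -0.0005, 0, 0, 0, -1, -0.002, 0.0034, -0.0006, 0, 0, 0, -1, -0.002, 0.0034, -0.0006, 0, 0, 0, -1]'

```text
time: 8.25
position: [0.6286, 0.1471, 0.2944]
tool_rot: [-1.39, -0.516, -0.078]
force: [0.7, -0.1, -4.0]
finger_gap: 0.0093
```

Call:
drive_tool --targets '[-0.0003, 0.0004, -0.0001, 0, 0, 0, -1, -0.0005, 0.0009, -0.0002, 0, 0, 0, -1, -0.0008, 0.0013, -0.0002, 0, 0, 0, -1, -0.001, 0.0017, -0.0003, 0, 0, 0, -1, -0.001, 0.0017, -0.0003, 0, 0, 0, -1]'

```text
time: 8.88
position: [0.6285, 0.1471, 0.2923]
tool_rot: [-1.39, -0.516, -0.078]
force: [-0.9, -0.1, -4.7]
finger_gap: 0.0096
```

Call:
drive_tool --targets '[-0.0003, 0.0004, -0.0001, 0, 0, 0, -1, -0.0005, 0.0009, -0.0002, 0, 0, 0, -1, -0.0008, 0.0013, -0.0002, 0, 0, 0, -1, -0.001, 0.0017, -0.0003, 0, 0, 0, -1, -0.001, 0.0017, -0.0003, 0, 0, 0, -1]'

```text
time: 9.5
position: [0.6285, 0.1471, 0.2903]
tool_rot: [-1.39, -0.516, -0.078]
force: [-0.6, -0.5, -4.2]
finger_gap: 0.0093
```

Call:
drive_tool --targets '[-0.0003, 0.0004, -0.0001, 0, 0, 0, -1, -0.0005, 0.0009, -0.0002, 0, 0, 0, -1, -0.0008, 0.0013, -0.0002, 0, 0, 0, -1, -0.001, 0.0017, -0.0003, 0, 0, 0, -1, -0.001, 0.0017, -0.0003, 0, 0, 0, -1]'

```text
time: 10.12
position: [0.6286, 0.1471, 0.2896]
tool_rot: [-1.39, -0.517, -0.078]
force: [-7.3, -2.8, 7.1]
finger_gap: 0.0093
```

Call:
drive_tool --targets '[0.0003, -0.0006, 0.0001, 0, 0, 0, -1, -0.0008, -0.0016, 0.0002, 0, 0, 0, -1, -0.0008, -0.0016, 0.0002, 0, 0, 0, -1, -0.001, -0.0011, 0.0001, 0, 0, 0, -1, -0.0013, -0.0007, 0, 0, 0, 0, -1]'

```text
time: 10.75
position: [0.6272, 0.1472, 0.2898]
tool_rot: [-1.39, -0.518, -0.078]
force: [-3.3, 0.3, 0.9]
finger_gap: 0.0094
```

Run:
```python
from h import *
from workcell import manip
s=manip.observe();st(s)
```

```text
t 10.75 roll pt [0.6542 0.1536 0.2512] zxy [ 0.69  8.99 -0.08] F [-3.3  0.3  0.9] M [-0.24  0.76  0.02] gap 0.0094
```

Run:
```python
from h import *
from workcell import manip,optics
o=np.zeros((600,800,3),np.uint8)
c=optics.read_camera('scene');np.savez('cam_s5.npz',**c);o[:,:480]=cv2.resize(c['img'][140:240,370:450,::-1],None,fx=6,fy=6,interpolation=cv2.INTER_CUBIC)
c=optics.read_camera('top');o[:240,480:]=cv2.resize(c['img'][110:170,90:170,::-1],None,fx=4,fy=4,interpolation=cv2.INTER_CUBIC)
c=optics.read_camera('wrist');o[250:490,480:]=cv2.resize(c['img'][60:260,220:487,::-1],(320,240))
cv2.imwrite('pics/m5.png',o)
```

```text
(no output)
```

View pics/m5.png

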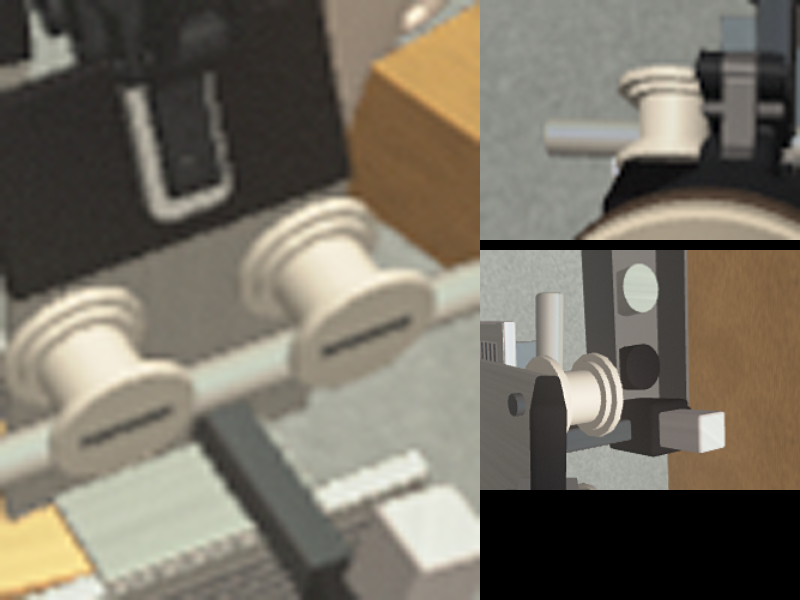

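Call:
drive_tool --targets '[-0.0004, -0.0002, 0, 0, 0, 0, -1, -0.0007, 0.0002, -0.0001, 0, 0, 0, -1, -0.0009, 0.0006, -0.0002, 0, 0, 0, -1, -0.0009, 0.0006, -0.0002, 0, 0, 0, -1, -0.0009, 0.0006, -0.0002, 0, 0, 0, -1]'

```text
time: 11.52
position: [0.6269, 0.1471, 0.2895]
tool_rot: [-1.39, -0.519, -0.078]
force: [-2.9, -1.4, 6.5]
finger_gap: 0.0091
```

Run:
```python
from h import *
from workcell import manip
s=manip.observe();st(s)
```

```text
t 11.525 roll pt [0.6539 0.1535 0.251 ] zxy [ 0.7   8.99 -0.15] F [-2.9 -1.4  6.5] M [-0.16  0.26 -0.09] gap 0.0091
```

Contact is stiff and vertical: about +10 N up, with the slope's -y share. The rollers are seated, so I'll let go.

Call:
drive_tool --targets '[0, 0, 0, 0, 0, 0, 0.6, 0, 0, 0, 0, 0, 0, 0.6, 0, 0, 0, 0, 0, 0, 0.6, 0, 0, 0, 0, 0, 0, 0.6, 0, 0, 0, 0, 0, 0, 0.6]'

```text
time: 12.15
position: [0.6269, 0.1471, 0.2895]
tool_rot: [-1.39, -0.519, -0.078]
force: [-0.4, -0.2, 0.8]
finger_gap: 0.0682
```

Call:
drive_tool --targets '[0, -0.01, 0, 0, 0, 0, 0.6, 0, -0.04, 0, 0, 0, 0, 0.6, 0, -0.08, 0, 0, 0, 0, 0.6, 0, -0.11, 0, 0, 0, 0, 0.6, 0, -0.12, 0, 0, 0, 0, 0.6]'

```text
time: 12.78
position: [0.5663, 0.13, 0.3945]
tool_rot: [-1.389, -0.522, -0.079]
force: [-0.1, -0.4, -1.0]
finger_gap: 0.0684
```

Run:
```python
from h import *
from workcell import manip,optics
st(manip.observe())
o=np.zeros((600,800,3),np.uint8)
c=optics.read_camera('scene');o[:,:500]=cv2.resize(c['img'][100:340,205:405,::-1],None,fx=2.5,fy=2.5,interpolation=cv2.INTER_CUBIC)
c=optics.read_camera('top');o[:220,500:]=cv2.resize(c['img'][100:210,230:380,::-1],None,fx=2,fy=2)
c=optics.read_camera('top');o[230:455,500:]=cv2.resize(c['img'][...,::-1],(300,225))
cv2.imwrite('pics/m6.png',o)
```

```text
t 12.775 roll pt [0.5935 0.1364 0.3561] zxy [ 0.72  8.99 -0.34] F [-0.1 -0.4 -1. ] M [-0.01  0.28  0.02] gap 0.0684
```

View pics/m6.png

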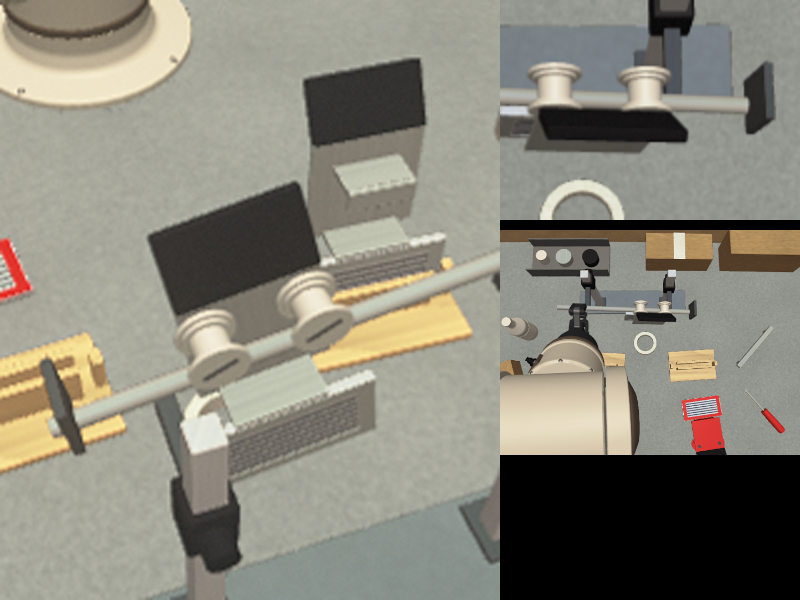

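The hanger is rolling down the rail and is not yet at the stop. I'll back off a little more and look again.

Call:
drive_tool --targets '[0, -0.01, 0, 0, 0, 0, 0.6, 0, -0.03, 0, 0, 0, 0, 0.6, 0, -0.04, 0, 0, 0, 0, 0.6, 0, -0.04, 0, 0, 0, 0, 0.6, 0, -0.04, 0, 0, 0, 0, 0.6]'

```text
time: 13.55
position: [0.547, 0.1245, 0.4249]
tool_rot: [-1.39, -0.518, -0.078]
force: [0.4, -0.0, 0.2]
finger_gap: 0.0682
```

Call:
drive_tool --targets '[0, 0, 0, 0, 0, 0, 0.6, 0, 0, 0, 0, 0, 0, 0.6, 0, 0, 0, 0, 0, 0, 0.6, 0, 0, 0, 0, 0, 0, 0.6, 0, 0, 0, 0, 0, 0, 0.6]'

```text
time: 14.18
position: [0.547, 0.1245, 0.4249]
tool_rot: [-1.39, -0.518, -0.078]
force: [-0.1, 0.5, 0.4]
finger_gap: 0.0683
```

Call:
drive_tool --targets '[0, 0, 0, 0, 0, 0, 0.6, 0, 0, 0, 0, 0, 0, 0.6, 0, 0, 0, 0, 0, 0, 0.6, 0, 0, 0, 0, 0, 0, 0.6, 0, 0, 0, 0, 0, 0, 0.6]'

```text
time: 14.8
position: [0.547, 0.1245, 0.4249]
tool_rot: [-1.39, -0.518, -0.078]
force: [1.1, 0.3, -0.9]
finger_gap: 0.0684
```

Run:
```python
from h import *
from workcell import manip,optics
st(manip.observe())
o=np.zeros((600,800,3),np.uint8)
c=optics.read_camera('scene');a=c['img'];o[:,:500]=cv2.resize(c['img'][100:340,205:405,::-1],None,fx=2.5,fy=2.5,interpolation=cv2.INTER_CUBIC)
c=optics.read_camera('top');o[:220,500:]=cv2.resize(c['img'][100:210,230:380,::-1],None,fx=2,fy=2)
for i in range(4): c=optics.read_camera('scene')
print('motion',np.abs(c['img'].astype(int)-a).mean(), np.abs(c['img'].astype(int)-a)[150:320,200:340].mean())
cv2.imwrite('pics/m7.png',o)
```

```text
t 14.8 roll pt [0.574  0.1309 0.3864] zxy [ 0.68  8.99 -0.08] F [ 1.1  0.3 -0.9] M [-0.01  0.24  0.02] gap 0.0684
motion 1.1616794217687074 1.127310924369748
```

View pics/m7.png

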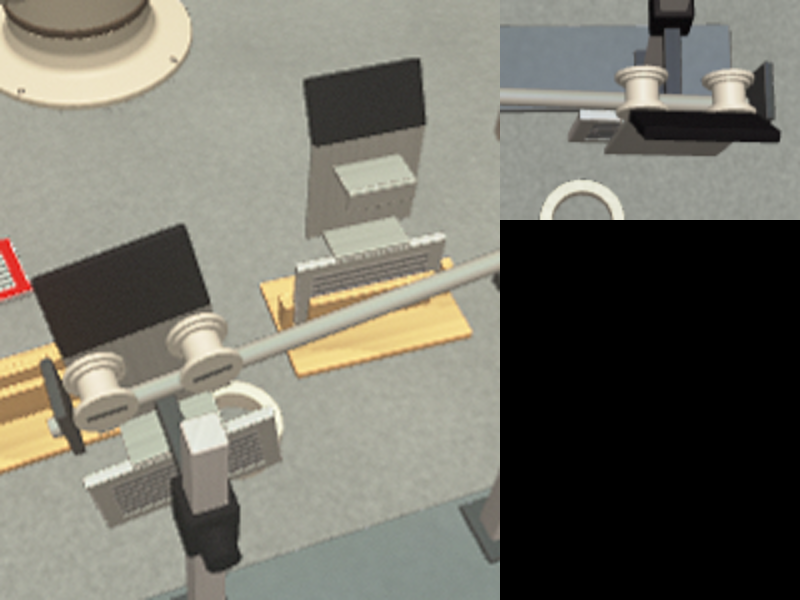

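Run:
```python
from h import *
from workcell import manip
cs=np.load('cam_scene.npz');H=hangR(.011,9)
for y in (-.0855,-.0755):
    print(proj(cs,H.apply([[.016,-.035,.16],[.016,.035,.16]])+org([.6575,y,.2125+(y+.0855)*.158],H)),'seen (247.8,264),(289,249.2)')
print(manip.finish_job())
```

```text
[[247.04694141 264.34360657]
 [289.38089527 248.52383248]] seen (247.8,264),(289,249.2)
[[253.2350339  262.0956458 ]
 [295.46680674 246.31595166]] seen (247.8,264),(289,249.2)
the job is handed in; nothing more can be done
None
```

The roller hanger is now hanging on the rail against the end stop, and I have handed the job in. I lifted it out of its rack by the tab and brought its hook over the raised end of the rail. I lowered it in small steps until the rollers pressed on the rail at about 10 N, then opened the gripper and backed away. It rolled down to the stop by itself.

**Last checks:**
- **Position:** both roller centres were within about 1 pixel (roughly 1–2 mm) of where they should be at the end stop.
- **At rest:** images over the last 0.2 s showed only camera noise.
- **Robot:** the gripper was clear of everything, with no contact force. The arm had used about 15 s of the 45 s.
- **Other hangers:** the plain hanger is still in its rack, and I did not touch the red look-alike.

**What disagreed:** at first contact there was a sideways force of about 7 N, so I raised the hanger slightly and moved it about 1.5 mm before setting it down again. A sideways push of about 2 N remained when I let go. In the gripper, the hanger also sat a few mm off along the rail, which did no harm.

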